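Feed one cell from the sloped rack into the charging bay

TASK

Put the lowest battery cell of the sloped rack on charge: push it lengthwise out of the rack's end lane until it is fully home in the black charging bay, and clear the lane so that the next cell rolls down to the stop. Then push the orange gate fully shut behind the charging cell. Keep the other cells in the rack and leave the things around it where they are.

Things in the scene. Friction and masses are not known exactly. Their poses are not given: they have to be found in the camera images.
- dock: fixed station: white sloped rack feeding cells to a stop, black charging bay beside its low end. Origin on the desk below the end cell's centre, z up, x up the rack (level), y along the cells' axes from rack to bay. Floors and gate track rise to +x at 0.19 rad, level along y. The end lane is open at both y ends (-36, +36 mm): the end cell slides straight along +y on one floor. Nowhere above 110 mm
- stop_seat (a point): centre of the lowest cell when it rests against the stop: 61 mm above the desk, 16.5 mm above the lane floor. The stop wall in front of it (-x side) is 17 mm high, 5 mm thick, outer face 22 mm from this point, and continues along the bay. Rack side walls (24 mm high, 65 mm apart) begin 18 mm up the slope from this point and guide the other cells
- bay_home (a point): centre of the cell when home in the charging bay: 74.5 mm towards dock +y from stop_seat, same height. The bay is 36 mm wide; a rigid end wall at dock y = 107 mm stops the cell with its centre 1.7 mm beyond this point. The gate can shut only if the cell's centre is no more than 2 mm short of this point
- gate (a joint): orange sliding gate, a 6 mm plate crossing the bay's mouth (dock y 35 to 41 mm) behind the cell. Value in m: 0 open, 0.045 fully shut (end of travel); grows towards dock +x, up the slope. Friction about 1.2 N, stays where it is left; starts at 0 to 0.012, clear of the cell's way
- gate_tab (a point): centre of the front (dock -x) face of the gate's upright orange tab, pushed up the slope to shut the gate. Tab 26 mm wide along y, 8 mm thick, reaching 16 mm above and below this point; moves with the gate; nothing stands in front of it. When shut, this face is 28 mm down the slope from the end cell's centre, just outside the stop wall
- cell_end_mid (a point): round battery cell, 33 mm diameter, 61.5 mm long, 0.14 kg, blue with a copper band towards its +y end, lying with its axis along y of the dock. The point is its centre; its x and z axes turn as it rolls. At the start it is the lowest one, against the stop. Goes to the bay
- cell_next_mid (a point): round battery cell, 33 mm diameter, 61.5 mm long, 0.14 kg, blue with a copper band towards its +y end, lying with its axis along y of the dock. The point is its centre; its x and z axes turn as it rolls. Second from the stop at the start; it rolls down by itself when the lane is empty
- cell_third_mid (a point): round battery cell, 33 mm diameter, 61.5 mm long, 0.14 kg, blue with a copper band towards its +y end, lying with its axis along y of the dock. The point is its centre; its x and z axes turn as it rolls. Third at the start; follows the one before it
- cell_last_mid (a point): round battery cell, 33 mm diameter, 61.5 mm long, 0.14 kg, blue with a copper band towards its +y end, lying with its axis along y of the dock. The point is its centre; its x and z axes turn as it rolls. Fourth and highest at the start; follows the one before it
- queue1 (a point): centre of a cell waiting second from the stop, 33 mm up the slope from stop_seat
- queue2 (a point): centre of a cell waiting third from the stop, 66 mm up the slope from stop_seat
- torch: bystander: red torch 160 mm long, 50 mm thick, lying along its x; origin below its middle
- carton: bystander: small cardboard carton 75 x 110 x 50 mm; origin at the centre of its underside
- mug: bystander: white mug, 80 mm wide, 90 mm high; origin at the centre of its underside
- magnifier: bystander: flat magnifying glass, 84 mm disc with a wooden handle reaching 140 mm towards its -x, 9 mm thick; origin below the disc's centre
- spectacle_case: bystander: brown spectacle case 65 x 160 x 38 mm; origin at the centre of its underside
- pen_pot: bystander: square dark wooden pen pot 80 x 80 x 100 mm with pens up to 180 mm high; origin at the centre of its underside

How it is judged:
By the outcome, as a careful person would: the job done as asked, in the order asked, and still so for the second after the job is handed in, with the robot touching nothing.
It also fails if it takes over 45 s, if anything falls off the work surface, if the arm or the gripper's body presses on something with over 40 N, if the wrist force passes 120 N, or if a joint passes its speed limit or range.

ROBOT

A 6-joint arm with a two-finger parallel gripper is mounted at the origin on the work surface. World frame = base frame: x ahead of the robot, y to its left, z up, the work surface at z = 0. Lengths are in mm, angles in rad, forces in N, time in s.
With the tool pointing down it reaches from about 300 to 775 mm from the base axis. Payload 14.6 kg.
Tool frame: the origin (TCP) lies between the finger pads; the fingertips stand 19 mm ahead of it and the grasp point (between the pads) is the TCP; z points along the fingers, y is the line along which they close (so a half turn about z gives the same grasp; the last joint's range is limited). The gripper opens to 94 mm and grips with 3 to 60 N. Pads are 16 mm wide; open, the fingers measure 119 mm over their backs; the gripper's body (75 mm by 177 mm) begins 78 mm behind the grasp point.
Start: joints at [-1.26, 0.3, 1.521, -0, 1.321, -0.067], TCP at [202.875, -511.206, 224.446] pointing down, gripper open.
Joint ranges: [-3.03, 3.03], [-0.79, 2.21], [0.23, 2.52], [-1.04, 4.18], [0, 3.07], [-2.55, 2.55]. Speed limits (rad/s): [2.22, 2.22, 2.57, 3.14, 3.14, 3.14].

INTERFACE

Orientations are given as [roll, pitch, yaw] about the fixed x, y, z axes, in that order (R = Rz(yaw) Ry(pitch) Rx(roll)).
In Python, from cell import monitor, imaging, job, find_in, trace gives the robot as it stands. The module is installed in compiled form; this text tells all that it offers.
- The arm moves only by the tool arm_command, never from a script. Its argument "steps" is a list of rows, each a list of 5 numbers: the opening, from 0 (shut) to 1 (fully open), then the shift along the tool's x, y, z in mm, then the turn about the tool's z in degrees. In form: [[gripper, dx, dy, dz, turn], ...]. A call has 1 to 20 rows; each row is the pose to reach, as a shift and turn from the pose commanded when the call began, along the tool's axes at that moment; what a row does not reach only later rows make up. A row lasts 1/8 s, in which the tool goes at most 62.5 mm and 10.7 degrees, less where a joint would pass 70% of its speed; a pose out of reach is approached as far as the arm can. A call with a gripper value outside its range is refused whole. The fingers move at their own pace and stop on an object; "force" is the grip in N (left out, the last holds). Time passes only in rows, so rows that repeat a pose let the fingers close. It gives the time, the measured TCP pose, the force, the opening and the grip force at its end, in the units of the state.
- monitor.read_state(): the state, without advancing time (a new reading comes with each control period).
- imaging.camera(name): name is "side" or "top"; returns a dict with "img" (420x560x3 uint8, red, green, blue), "mtx" (3x3 intrinsics, pixels), "view" (4x4, takes a point from world to camera coordinates). Camera axes: x right, y down, z forward; pixel columns grow to the right and rows downward; lengths in mm; the calibration is good to about 2 mm. A picture is of the moment at which its call begins. There is no depth.
- job.sign_off(): hands the job in; it is judged then, once.
Trained networks look in a picture, given as the dict that the camera call returned (one of the last four; its "shot" number tells which), for a name from the list of things; names that differ only in an ending like _2 or _b are one class to them, and where a whole thing is asked for, a point or a joint stands for the part that bears it (a point fixed in the world has none). Each returns a list of dicts, best first, with "p" (0 to 1); they miss things now and then, are a little off and sometimes report something else, mostly with a low value. They report only what shows in the picture. A call takes as long as a camera call.
- find_in(picture, target): "rect" ([centre column, centre row, width, height] in pixels, round what is visible of it).
- trace(picture, target): "region" (420x560 bool, what is visible of it) and "rect" ([centre column, centre row, width, height] in pixels, round what is visible of it).
The state is a dict: "clock": time; "joints": joint angles; "qd": joint speeds; "effort": joint torques, N m; "eef_pos": TCP position; "eef_rot": TCP orientation; "wrist_force": force on the tool from outside, world axes, zero at the start; "moment": the same for the moment, N m; "finger_gap": finger opening in mm; "finger_force": force on a finger pad.
Only numpy, scipy, OpenCV 4.12 (cv2) and the standard library are available. Lean on these libraries where they do the work, as an engineer would, in place of code of your own. Each camera call takes 0.05 s, during which the arm holds its last target. There are 200 camera calls.

## Working session

There is one attempt and no reset: what is moved stays moved. The work goes in short steps, Python scripts to look and compute and a tool call to move; the robot and the scene stay as the last step left them, time stands still between calls to the robot, and variables do not carry over. Pictures are saved under pics/ and viewed, at most 10 in all, crops included, and the job is handed in when it is done.

Besides the shell and the picture viewer there is one more tool, called after "Call:" by a JSON object that holds its "method" and its "body". arm_command: Moves the arm, as the interface text tells. Its arguments: {"type":"object","properties":{"steps":{"type":"array","items":{"type":"array","items":{"type":"number"}}},"force":{"type":"number"}},"required":["steps"]}

```bash
mkdir -p pics; python3 - <<'E'
from cell import monitor, imaging, job, find_in, trace
import cv2,numpy as np
print(monitor.read_state())
for n in("side","top"):
    c=imaging.camera(n);cv2.imwrite(f"pics/{n}0.png",c["img"][:,:,::-1])
    print(n,c["mtx"].tolist(),np.round(c["view"],4).tolist())
    for t in("dock","gate_tab","cell_end_mid"):
        print(t,[(np.round(d["rect"]).tolist(),round(d["p"],2)) for d in find_in(c,t)[:6]])
E
```

```text
{'clock': 0.0, 'joints': array([-1.25958648e+00,  3.00451462e-01,  1.52158734e+00,  2.49912994e-05,
        1.32067947e+00, -6.66248151e-02]), 'qd': array([ 0.00095277, -0.00076692, -0.00087619,  0.00070721,  0.00034022,
        0.00059978]), 'effort': array([ 1.69687395e-03, -5.31803834e+01, -3.52737021e+01,  7.08409259e-02,
        2.43463519e-02, -9.50713343e-05]), 'eef_pos': array([ 202.81696278, -510.98269998,  223.89443687]), 'eef_rot': array([-3.14047114e+00, -9.90917215e-05,  3.77828405e-01]), 'wrist_force': array([-0.10745501, -0.55779173, -0.64024191]), 'moment': array([-0.01108563, -0.02191298,  0.01753013]), 'finger_force': 0.0, 'finger_gap': 93.886626242126}
side [[466.37985917156357, 0.0, 275.7623741143871], [0.0, 466.37985917156357, 213.18828370468944], [0.0, 0.0, 1.0]] [[-0.9738, -0.2272, 0.0125, 611.1347], [-0.1459, 0.5814, -0.8004, 167.3736], [0.1746, -0.7813, -0.5993, 1271.7112], [0.0, 0.0, 0.0, 1.0]]
dock [([252.0, 219.0, 107.0, 89.0], 0.74)]
gate_tab [([274.0, 216.0, 21.0, 18.0], 0.71)]
cell_end_mid [([275.0, 215.0, 20.0, 20.0], 0.67)]
top [[537.2448482469497, 0.0, 275.4948802682644], [0.0, 537.2448482469497, 212.2299767563797], [0.0, 0.0, 1.0]] [[-0.0131, -0.9997, -0.0193, 6.2072], [-0.9928, 0.0153, -0.1187, 639.9833], [0.119, 0.0176, -0.9927, 1297.0676], [0.0, 0.0, 0.0, 1.0]]
dock [([286.0, 188.0, 95.0, 124.0], 0.58)]
gate_tab []
cell_end_mid [([292.0, 209.0, 24.0, 19.0], 0.55)]
```

```bash
python3 - <<'E'
import cv2,numpy as np
a=cv2.imread("pics/side0.png");b=cv2.imread("pics/top0.png")
cv2.imwrite("pics/sc.png",cv2.resize(a[150:300,160:360],None,fx=4,fy=4,interpolation=2))
cv2.imwrite("pics/tc.png",cv2.resize(b[110:260,190:390],None,fx=4,fy=4,interpolation=2))
E
```

```text
(no output)
```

View pics/sc.png

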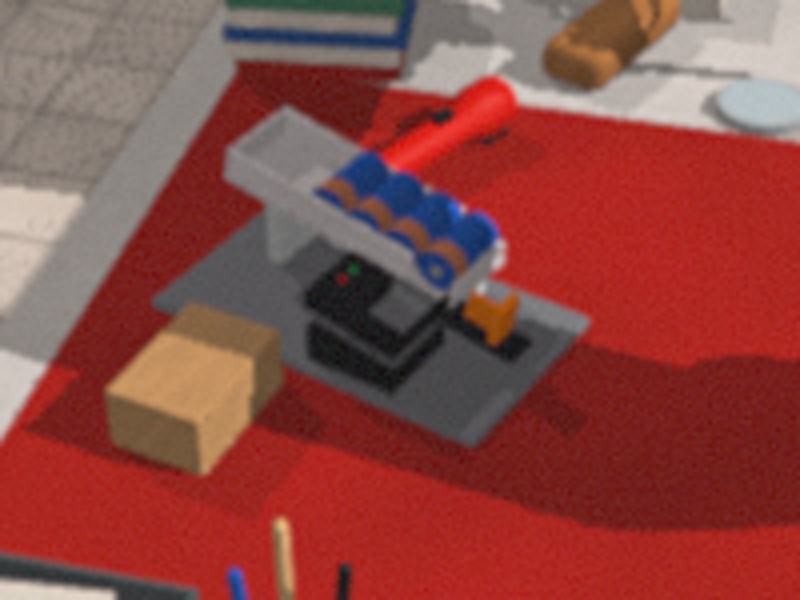

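View pics/tc.png

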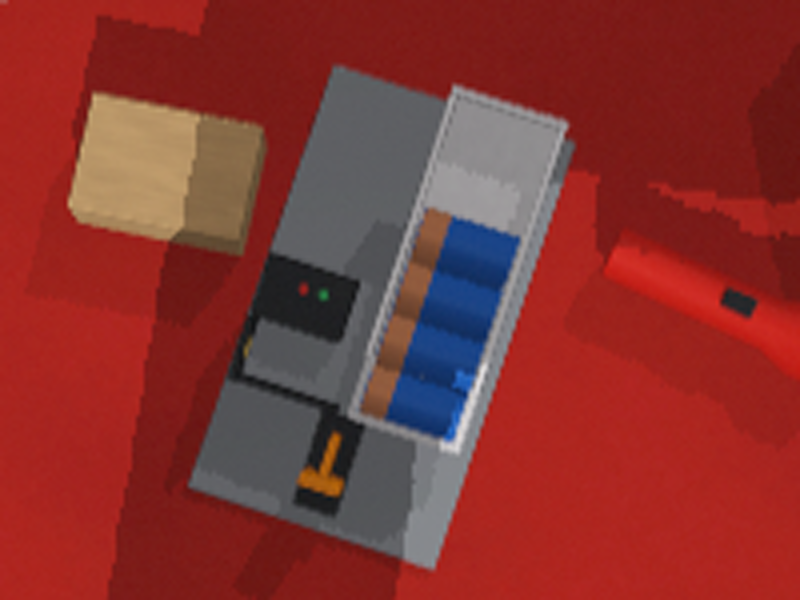

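View pics/side0.png

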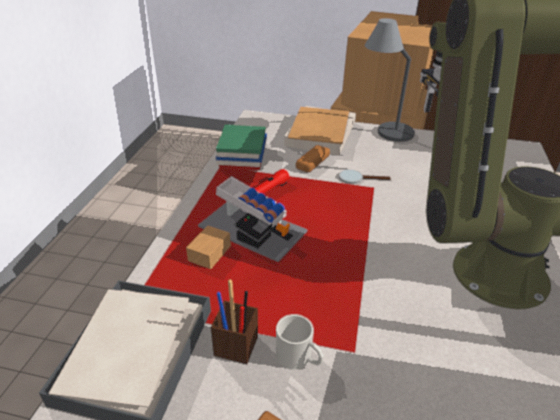

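View pics/top0.png

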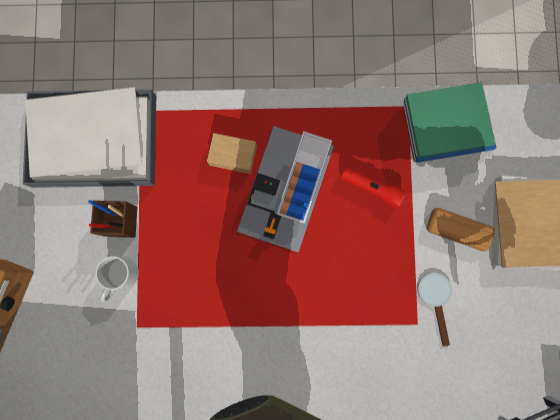

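The pictures show the dock with bay on the left, the rack rising up-right in the top view, cells around top crop (400–510, 210–440), and the orange tab at top crop (321,483), side crop (492,315). Nothing stands near the rack's low end. Next I fit the dock pose to the cell colours.

```bash
cat > fit.py <<'E'
import cv2,numpy as np
from scipy.optimize import minimize,least_squares
def proj(c,P):
    q=(c["view"][:3,:3]@np.atleast_2d(P).T).T+c["view"][:3,3]; q=(c["mtx"]@q.T).T
    return q[:,:2]/q[:,2:]
S=.19
def dock2w(p,P):
    c,s=np.cos(p[2]),np.sin(p[2]); P=np.atleast_2d(P)
    return np.c_[p[0]+c*P[:,0]-s*P[:,1],p[1]+s*P[:,0]+c*P[:,1],P[:,2]]
def cyl(p,k,y0,y1):
    a=np.linspace(0,2*np.pi,40); cx,cz=33*k*np.cos(S),61+33*k*np.sin(S)
    return np.vstack([dock2w(p,np.c_[cx+16.5*np.cos(a),0*a+y,cz+16.5*np.sin(a)]) for y in(y0,y1)])
def mask(c,p,ks,y0=-30.75,y1=30.75,up=8):
    m=np.zeros((420*up,560*up),np.uint8)
    for k in ks: cv2.fillConvexPoly(m,cv2.convexHull(np.round((proj(c,cyl(p,k,y0,y1))+.5)*up).astype(np.int32)),255)
    return cv2.resize(m,(560,420),interpolation=cv2.INTER_AREA)/255.
def tri(cs,px):
    f=lambda X:np.concatenate([proj(c,X)[0]-u for c,u in zip(cs,px)])
    r=least_squares(f,[600,0,50]);return r.x,r.fun
E
python3 - <<'E'
from fit import *
from cell import imaging,trace
cs=[imaging.camera(n) for n in("side","top")]
obs=[]
for c,roi in zip(cs,[(235,285,185,226),(278,325,155,225)]):
    h=cv2.cvtColor(c["img"],cv2.COLOR_RGB2HSV).astype(int); H,Sa,V=h[...,0],h[...,1],h[...,2]
    m=((H>100)&(H<130)&(Sa>100))|((H>=4)&(H<15)&(Sa<175)&(Sa>80)&(V>70))
    r=np.zeros(m.shape,bool); r[roi[2]:roi[3],roi[0]:roi[1]]=1; obs.append((m&r).astype(float)); print(obs[-1].sum())
def cost(p,w): return sum(wi*((mask(c,p,range(4))-o)**2).sum() for c,o,wi in zip(cs,obs,w))
for w in([1,1],[0,1],[1,0]):
    best=None
    for s in([610,-40,-.28],[620,-30,-.2]):
        r=minimize(cost,s,args=(w,),method="Nelder-Mead",options=dict(initial_simplex=np.array(s)+np.array([[0,0,0],[15,0,0],[0,15,0],[0,0,.1]]),maxiter=150))
        if best is None or r.fun<best.fun: best=r
    print(w,best.x,best.fun)
    if w==[1,1]: p=best.x
# tab via orange masks
for c in cs:
    h=cv2.cvtColor(c["img"],cv2.COLOR_RGB2HSV).astype(int)
    o=(h[...,0]>8)&(h[...,0]<20)&(h[...,1]>200)&(h[...,2]>90)
    ys,xs=np.nonzero(o[200:250,255:300]); print("orange",xs.min()+255,xs.max()+255,ys.min()+200,ys.max()+200)
# tab prediction for g=0, 12 (y 38), outline
c_,s_=np.cos(S),np.sin(S)
for g in(0,12):
    f=-28-(45-g)
    B=[[f*c_+0,38+dy,61+f*s_+dz] for dy in(-13,13) for dz in(-16,16)]
    for c in cs: print(g,np.round(proj(c,dock2w(p,B)),1).tolist())
viz=[]
for c in cs:
    im=c["img"][:,:,::-1].copy(); q=proj(c,dock2w(p,[[0,0,61]]))[0]; x0,y0=int(q[0])-50,int(q[1])-38
    im=cv2.resize(im[y0:y0+76,x0:x0+100],None,fx=4,fy=4,interpolation=2)
    for k in range(4):
        h=cv2.convexHull(((proj(c,cyl(p,k,-30.75,30.75))+.5-[x0,y0])*4).astype(np.int32)); cv2.polylines(im,[h],True,(0,255,255))
    viz.append(im)
cv2.imwrite("pics/fit.png",np.hstack(viz))
E
```

```text
527.0
1295.0
[1, 1] [ 6.42039442e+02 -4.72900895e+01 -3.34324833e-01] 434.3107574009996
[0, 1] [ 6.42045708e+02 -4.68295503e+01 -3.38509680e-01] 79.25903883121876
[1, 0] [ 6.45961929e+02 -4.90546311e+01 -3.78811380e-01] 345.3291195693964
orange 276 288 225 235
orange 265 275 218 233
0 [[291.0, 232.9], [291.4, 224.3], [286.4, 237.7], [286.7, 229.0]]
0 [[274.7, 235.5], [274.5, 234.5], [264.8, 232.3], [264.3, 231.2]]
12 [[287.6, 230.9], [287.9, 222.2], [282.9, 235.7], [283.1, 227.0]]
12 [[276.2, 231.0], [276.0, 229.9], [266.3, 227.7], [265.8, 226.5]]
```

View pics/fit.png

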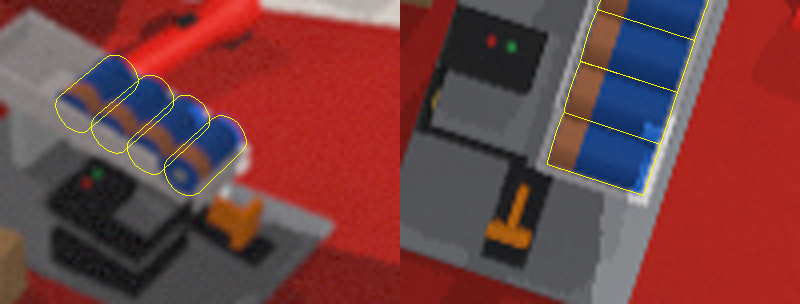

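```bash
cat > go.py <<'E'
import sys,numpy as np
from cell import monitor
from scipy.spatial.transform import Rotation as Ro
from fit import dock2w
p=[642,-47.1,-.336]
s=monitor.read_state(); R=Ro.from_euler("xyz",s["eef_rot"]).as_matrix()
d=s["eef_pos"]-[p[0],p[1],0]; c,sn=np.cos(p[2]),np.sin(p[2])
print("t",s["clock"],"dock now",np.round([c*d[0]+sn*d[1],-sn*d[0]+c*d[1],d[2]],1),"F",np.round(s["wrist_force"],1),"rot",np.round(s["eef_rot"],3),"gap",s["finger_gap"])
for a in sys.argv[1:]:
    t=dock2w(p,[eval(a)])[0]; print(a,"shift",np.round(R.T@(t-s["eef_pos"]),1))
print("turn",np.degrees(s["eef_rot"][2]-p[2]))
E
python3 go.py "[-1,-75,200]" "[-1,-75,71]"
```

```text
t 0.5 dock now [-261.6 -582.9  224.4] F [-0.   0.1 -0.7] rot [-3.142  0.     0.378] gap 94.15263174363386
[-1,-75,200] shift [ 529.5 -213.4   24.4]
[-1,-75,71] shift [ 529.5 -213.4  153.4]
turn 40.89536798729182
```

Call:
{"method": "arm_command", "body": {"steps": [[0, 53, -21, 2, 4.1], [0, 106, -43, 5, 8.2], [0, 159, -64, 7, 12.3], [0, 212, -85, 10, 16.4], [0, 265, -107, 12, 20.4], [0, 318, -128, 15, 24.5], [0, 371, -149, 17, 28.6], [0, 424, -171, 20, 32.7], [0, 477, -192, 22, 36.8], [0, 529.5, -213.4, 24.4, 40.9], [0, 529.5, -213.4, 24.4, 40.9], [0, 529.5, -213.4, 24.4, 40.9]]}}

```text
clock: 2.0
eef_pos: [616.0, -117.8, 199.8]
eef_rot: [3.141, 0.001, -0.335]
wrist_force: [-0.1, -0.4, -0.3]
finger_gap: -0.1
finger_force: 0.0
```

```bash
python3 go.py "[-1,-75,71]" "[-1,-50,71]" "[-1,30,71]"
```

```text
t 2.0 dock now [ -1.3 -75.3 199.8] F [-0.1 -0.4 -0.3] rot [ 3.141e+00  1.000e-03 -3.350e-01] gap -0.12784799649475082
[-1,-75,71] shift [  0.3  -0.3 128.8]
[-1,-50,71] shift [  0.3 -25.3 128.8]
[-1,30,71] shift [   0.4 -105.3  128.8]
turn 0.03783071505384452
```

Call:
{"method": "arm_command", "body": {"steps": [[0, 0, 0, 40, 0], [0, 0, 0, 80, 0], [0, 0, 0, 115, 0], [0, 0, 0, 128, 0], [0, 0, -15, 128, 0], [0, 0, -24, 128, 0], [0, 0, -24, 128, 0]]}}

```text
clock: 2.88
eef_pos: [625.0, -94.0, 73.3]
eef_rot: [-3.141, -0.002, -0.335]
wrist_force: [0.4, -0.8, 0.4]
finger_gap: 0.8
finger_force: 0.0
```

```bash
cat > look.py <<'E'
import sys,cv2,numpy as np
from cell import imaging
from fit import *
v=[]
p=[642,-47.1,-.336]
for n in("side","top"):
    c=imaging.camera(n); im=c["img"][:,:,::-1].copy(); q=proj(c,dock2w(p,[[0,0,61]]))[0]; x0,y0=int(q[0])-40,int(q[1])-45
    v.append(cv2.resize(im[y0:y0+90,x0:x0+80],None,fx=5,fy=5,interpolation=2))
cv2.imwrite(sys.argv[1],np.hstack(v))
E
python3 look.py pics/l1.png; python3 go.py
```

```text
t 2.975 dock now [ -0.8 -50.7  72.8] F [-0.6  0.4 -0.1] rot [-3.142e+00 -1.000e-03 -3.360e-01] gap 0.19954102058415327
turn 0.026343439573521744
```

View pics/l1.png

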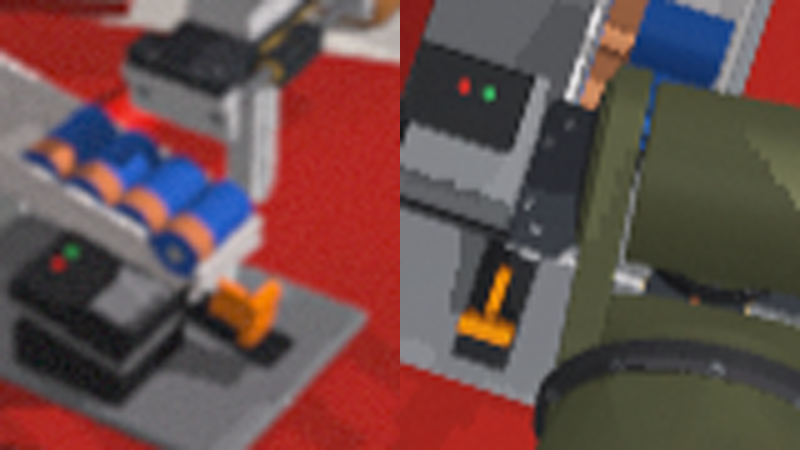

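Call:
{"method": "arm_command", "body": {"steps": [[0, 0, -6, 0, 0], [0, 0, -12, 0, 0], [0, 0, -20, 0, 0], [0, 0, -28, 0, 0], [0, 0, -36, 0, 0], [0, 0, -44, 0, 0], [0, 0, -52, 0, 0], [0, 0, -60, 0, 0], [0, 0, -67, 0, 0], [0, 0, -73, 0, 0], [0, 0, -77, 0, 0], [0, 0, -77, 0, 0]]}}

```text
clock: 4.47
eef_pos: [649.6, -21.8, 72.0]
eef_rot: [-3.141, 0.0, -0.336]
wrist_force: [-0.7, 0.9, 0.5]
finger_gap: 0.5
finger_force: 0.6
```

```bash
python3 look.py pics/l2.png; python3 go.py
```

```text
t 4.575 dock now [-1.2 26.1 72. ] F [-1.   1.7 -0.1] rot [-3.141  0.    -0.336] gap 0.6199540997626275
turn -0.002597775043281952
```

View pics/l2.png

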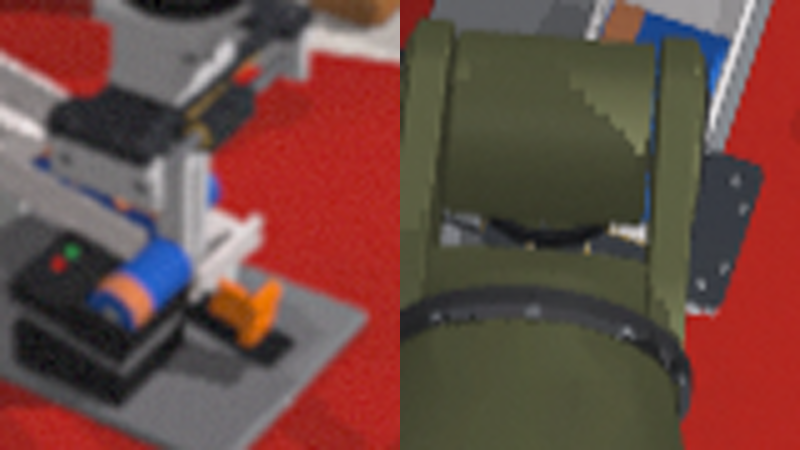

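The cell is sliding straight into the bay (side part at 140,280). Now fine increments until it meets the end wall.

Call:
{"method": "arm_command", "body": {"steps": [[0, 0, -1, 0, 0], [0, 0, -2, 0, 0], [0, 0, -3, 0, 0], [0, 0, -4, 0, 0], [0, 0, -5, 0, 0], [0, 0, -5, 0, 0]]}}

```text
clock: 5.32
eef_pos: [651.3, -17.3, 72.1]
eef_rot: [-3.141, -0.0, -0.336]
wrist_force: [-0.8, 1.0, -0.4]
finger_gap: 0.2
finger_force: 0.2
```

Call:
{"method": "arm_command", "body": {"steps": [[0, 0, -0.7, 0, 0], [0, 0, -0.7, 0, 0]]}}

```text
clock: 5.58
eef_pos: [651.5, -16.8, 72.1]
eef_rot: [-3.142, -0.0, -0.336]
wrist_force: [-0.1, -0.1, 0.1]
finger_gap: 0.4
finger_force: 0.3
```

Call:
{"method": "arm_command", "body": {"steps": [[0, 0, -0.7, 0, 0], [0, 0, -0.7, 0, 0]]}}

```text
clock: 5.82
eef_pos: [651.8, -16.1, 72.0]
eef_rot: [-3.142, -0.0, -0.336]
wrist_force: [-0.2, 0.1, 0.2]
finger_gap: 0.2
finger_force: 0.4
```

Call:
{"method": "arm_command", "body": {"steps": [[0, 0, -0.5, 0, 0], [0, 0, -0.5, 0, 0]]}}

```text
clock: 6.08
eef_pos: [651.9, -15.6, 72.0]
eef_rot: [3.142, 0.0, -0.336]
wrist_force: [-0.9, -1.3, 0.3]
finger_gap: 0.6
finger_force: 0.4
```

Call:
{"method": "arm_command", "body": {"steps": [[0, 0, -0.5, 0, 0], [0, 0, -0.5, 0, 0]]}}

```text
clock: 6.32
eef_pos: [652.1, -15.2, 72.1]
eef_rot: [-3.142, -0.0, -0.336]
wrist_force: [-0.3, 0.2, 0.6]
finger_gap: 0.9
finger_force: 0.5
```

Call:
{"method": "arm_command", "body": {"steps": [[0, 0, -0.5, 0, 0], [0, 0, -0.5, 0, 0]]}}

```text
clock: 6.58
eef_pos: [652.2, -14.7, 72.0]
eef_rot: [-3.142, -0.0, -0.336]
wrist_force: [-1.6, -0.1, -0.2]
finger_gap: 0.3
finger_force: 0.5
```

Call:
{"method": "arm_command", "body": {"steps": [[0, 0, -0.5, 0, 0], [0, 0, -0.5, 0, 0]]}}

```text
clock: 6.82
eef_pos: [652.4, -14.2, 72.1]
eef_rot: [-3.142, -0.0, -0.336]
wrist_force: [-0.1, -0.3, 1.6]
finger_gap: 1.0
finger_force: 0.5
```

Call:
{"method": "arm_command", "body": {"steps": [[0, 0, -0.5, 0, 0], [0, 0, -0.5, 0, 0]]}}

```text
clock: 7.08
eef_pos: [652.6, -13.7, 72.0]
eef_rot: [-3.142, 0.0, -0.336]
wrist_force: [-0.8, 0.1, 0.3]
finger_gap: 0.3
finger_force: 0.5
```

Call:
{"method": "arm_command", "body": {"steps": [[0, 0, -0.5, 0, 0], [0, 0, -0.5, 0, 0]]}}

```text
clock: 7.32
eef_pos: [652.7, -13.3, 72.0]
eef_rot: [-3.142, 0.0, -0.336]
wrist_force: [-1.3, -0.4, -0.2]
finger_gap: 0.4
finger_force: 0.6
```

```bash
python3 look.py pics/l3.png; python3 go.py
```

```text
t 7.425 dock now [-1.  35.5 72.1] F [-0.5 -1.3  1.3] rot [-3.142 -0.    -0.336] gap 0.828441623840208
turn -8.928365283509075e-06
```

View pics/l3.png

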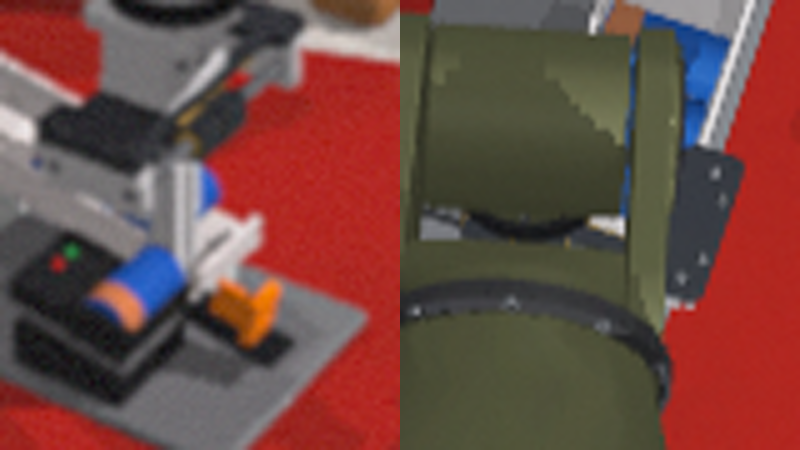

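```bash
cat > band.py <<'E'
from fit import *
from cell import imaging
p=[642,-47.1,-.336]
def edge(im,c,yc):
    # saturation/hue profile along the cell's top line as seen from the side camera, at cell y offsets
    hsv=cv2.cvtColor(im,cv2.COLOR_RGB2HSV)
    y=np.arange(-60,130,1.)
    out=[]
    for a in(60,90,120):
        P=dock2w(p,np.c_[0*y+16.5*np.cos(np.radians(a)),y,0*y+61+16.5*np.sin(np.radians(a))])
        q=proj(c,P).astype(np.float32)
        v=cv2.remap(im,q[:,0],q[:,1],cv2.INTER_LINEAR).reshape(-1,3).astype(float)
        out.append(v[:,2]-v[:,0])   # blue minus red
    return y,np.array(out)
c=imaging.camera("side")
im0=cv2.imread("pics/side0.png")[:,:,::-1].copy()
for n,im in(("start",im0),("now",c["img"])):
    y,o=edge(im,c,0)
    print(n)
    for r in o: print(" ".join(f"{int(v)}" for v in r[::3]))
print(y[::3].astype(int).tolist())
E
python3 band.py
```

```text
start
-146 -146 -145 -144 -146 -148 -144 -128 -89 -55 -13 20 43 74 83 93 94 91 91 92 92 89 65 35 -4 -38 -53 -69 -55 -35 6 36 59 69 66 49 23 3 -2 -6 -6 -6 -5 -2 0 0 0 3 1 0 0 -1 1 3 0 2 2 4 2 -2 1 1 1 0
-147 -147 -144 -142 -146 -149 -150 -147 -130 -84 -14 52 96 101 96 94 90 92 91 92 94 93 91 67 27 -19 -62 -78 -78 -56 -19 28 67 70 71 68 73 60 40 17 0 -4 -5 -1 -2 0 0 0 0 1 1 0 0 2 1 0 -1 0 3 0 0 3 0 -1
-144 -145 -145 -146 -145 -146 -149 -149 -140 -111 -49 23 74 93 88 83 79 81 84 81 81 84 80 73 47 2 -44 -69 -72 -61 -29 20 54 60 37 11 12 26 48 45 20 2 -8 -5 -1 2 3 0 -1 0 2 1 1 0 1 -1 0 1 0 0 3 3 5 -1
now
-148 -148 -144 -145 -147 -147 -146 -146 -151 -140 -110 -45 29 104 148 147 131 97 65 37 18 4 0 -3 -2 -1 0 0 -2 -2 -2 -2 -2 1 10 33 64 83 91 92 92 89 92 99 111 112 114 102 75 19 -37 -84 -99 -93 -60 -23 18 35 21 8 2 -1 -1 1
-145 -142 -143 -147 -146 -144 -144 -146 -148 -146 -147 -149 -143 -119 -76 -24 38 68 87 82 83 65 56 34 18 5 0 -2 -2 -2 -2 -2 -2 -2 0 24 67 108 144 148 149 144 145 144 147 145 147 147 133 87 2 -73 -117 -126 -107 -62 2 44 61 31 7 0 2 4
-143 -143 -144 -145 -145 -144 -142 -141 -148 -151 -148 -146 -145 -144 -147 -149 -144 -132 -102 -69 -41 -20 -14 -11 -11 -11 -10 -8 -6 -2 -2 -1 -1 -3 -1 11 55 110 147 156 155 153 155 154 151 153 156 160 152 112 32 -64 -127 -139 -127 -89 -22 44 48 26 2 -2 1 1
[-60, -57, -54, -51, -48, -45, -42, -39, -36, -33, -30, -27, -24, -21, -18, -15, -12, -9, -6, -3, 0, 3, 6, 9, 12, 15, 18, 21, 24, 27, 30, 33, 36, 39, 42, 45, 48, 51, 54, 57, 60, 63, 66, 69, 72, 75, 78, 81, 84, 87, 90, 93, 96, 99, 102, 105, 108, 111, 114, 117, 120, 123, 126, 129]
```

The band has shifted 76.6 mm from its start position, so the cell is home against the end wall. I'll back off slightly, lift out and look.

Call:
{"method": "arm_command", "body": {"steps": [[0, 0, 1.5, 0, 0], [0, -2, 4, -6, 0], [0, -3, 4, -25, 0], [0, -3, 4, -50, 0], [0, -3, 4, -85, 0], [0, -60, 4, -110, 0], [0, -120, 0, -120, 0], [0, -125, 0, -120, 0], [0, -125, 0, -120, 0]]}}

```text
clock: 8.6
eef_pos: [535.3, 27.9, 193.5]
eef_rot: [-3.141, -0.002, -0.336]
wrist_force: [0.3, -0.4, -0.6]
finger_gap: 0.7
finger_force: 0.0
```

```bash
python3 look.py pics/l4.png; python3 go.py "[-110,38,66]" "[-45,38,66]" "[-36,38,66]"; python3 band.py | sed -n '6,8p'
```

```text
t 8.7 dock now [-125.    35.4  192.4] F [ 0.6 -0.4  0.9] rot [-3.141e+00 -1.000e-03 -3.360e-01] gap 0.5650375619925163
[-110,38,66] shift [ 14.9  -2.6 126.4]
[-45,38,66] shift [ 79.9  -2.6 126.4]
[-36,38,66] shift [ 88.9  -2.6 126.4]
turn -0.027320067008398945
-148 -147 -145 -144 -144 -147 -149 -142 -115 -80 -22 17 53 84 102 121 119 119 119 115 122 122 100 65 18 -28 -60 -88 -83 -70 -24 4 34 59 79 89 92 93 93 94 92 88 90 90 97 88 87 84 64 25 -21 -63 -81 -82 -56 -25 16 34 21 6 -1 1 1 0
-144 -148 -148 -149 -148 -146 -149 -153 -147 -110 -55 20 90 129 148 150 150 146 147 146 147 149 148 120 71 0 -73 -114 -128 -116 -88 -31 30 62 82 99 124 137 145 146 144 144 146 146 143 138 121 104 85 56 0 -53 -93 -109 -99 -59 -1 42 59 29 8 3 2 8
-145 -145 -148 -147 -145 -149 -150 -148 -143 -127 -72 11 89 149 161 156 154 153 153 154 152 156 158 148 109 35 -57 -118 -139 -129 -94 -32 24 63 54 47 88 129 150 154 154 154 154 154 152 153 152 152 131 87 8 -75 -129 -136 -127 -89 -23 42 49 26 3 -1 0 3
```

View pics/l4.png

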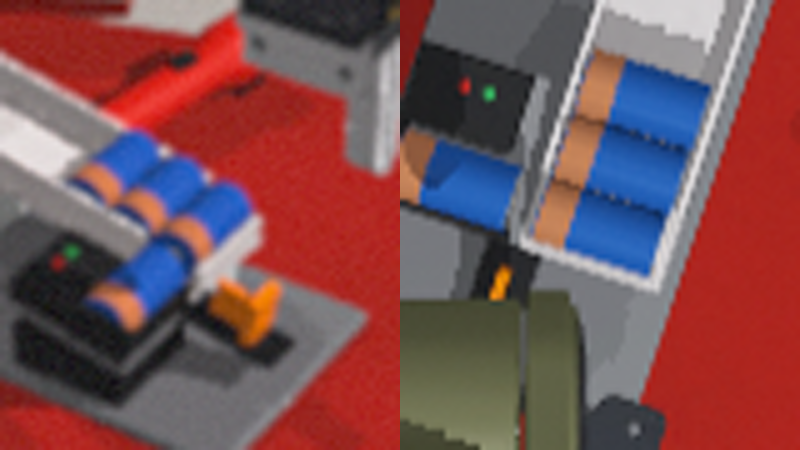

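The next three cells are queued at the stop and the charging cell stays home (band unmoved). Now the gate: descend in front of the tab and push.

Call:
{"method": "arm_command", "body": {"steps": [[0, 8, -2, 40, 0], [0, 12, -2.6, 85, 0], [0, 12, -2.6, 120, 0], [0, 12, -2.6, 126, 0], [0, 20, -2.6, 126, 0], [0, 28, -2.6, 126, 0], [0, 36, -2.6, 126, 0], [0, 44, -2.6, 126, 0], [0, 51, -2.6, 126, 0], [0, 58, -2.6, 126, 0], [0, 65, -2.6, 126, 0], [0, 72, -2.6, 126, 0], [0, 78, -2.6, 126, 0], [0, 82, -2.6, 126, 0], [0, 85, -2.6, 126, 0], [0, 85, -2.6, 126, 0]]}}

```text
clock: 10.75
eef_pos: [616.0, 2.3, 66.0]
eef_rot: [-3.142, -0.0, -0.336]
wrist_force: [-0.6, 0.4, 0.3]
finger_gap: 0.3
finger_force: 0.0
```

Call:
{"method": "arm_command", "body": {"steps": [[0, 1, 0, 0, 0], [0, 2, 0, 0, 0], [0, 2, 0, 0, 0]]}}

```text
clock: 11.12
eef_pos: [617.0, 2.0, 66.0]
eef_rot: [3.141, 0.002, -0.336]
wrist_force: [-7.5, 3.1, 4.0]
finger_gap: 0.6
finger_force: 3.9
```

Call:
{"method": "arm_command", "body": {"steps": [[0, 1, 0, 0, 0], [0, 1, 0, 0, 0]]}}

```text
clock: 11.38
eef_pos: [617.1, 2.0, 65.9]
eef_rot: [3.141, 0.004, -0.336]
wrist_force: [-13.4, 3.8, 7.6]
finger_gap: 0.7
finger_force: 7.4
```

```bash
python3 go.py
```

```text
t 11.375 dock now [-39.7  38.1  65.9] F [-13.4   3.8   7.6] rot [ 3.141  0.004 -0.336] gap 0.6745745462438314
turn 0.015303156957763537
```

Call:
{"method": "arm_command", "body": {"steps": [[0, 1, 0, 0, 0], [0, 1, 0, 0, 0], [0, 0, 0, 0, 0], [0, -5, 0, 0, 0], [0, -25, 0, 0, 0], [0, -45, 0, -20, 0], [0, -60, 0, -80, 0], [0, -110, 0, -130, 0], [0, -170, 0, -130, 0], [0, -200, 0, -130, 0], [0, -200, 0, -130, 0]]}}

```text
clock: 12.75
eef_pos: [428.8, 67.8, 196.8]
eef_rot: [-3.141, -0.002, -0.335]
wrist_force: [0.5, 0.6, 0.3]
finger_gap: 0.5
finger_force: 0.0
```

```bash
python3 look.py pics/l5.png; python3 go.py; python3 - <<'E'
from fit import *
from cell import imaging
p=[642,-47.1,-.336]
for n in("side","top"):
    c=imaging.camera(n)
    h=cv2.cvtColor(c["img"],cv2.COLOR_RGB2HSV).astype(int)
    o=(h[...,0]>8)&(h[...,0]<20)&(h[...,1]>200)&(h[...,2]>90)
    ys,xs=np.nonzero(o[200:250,255:300]); print(n,"orange",xs.min()+255,xs.max()+255,ys.min()+200,ys.max()+200)
    for g in(35,45):
        f=-28-(45-g); B=[[f*np.cos(S)-dz*np.sin(S),38+dy,61+f*np.sin(S)+dz*np.cos(S)] for dy in(-13,13) for dz in(-16,16)]
        print(g,np.round(proj(c,dock2w(p,B)),1).tolist())
E
```

```text
t 12.85 dock now [-237.4   38.2  196.4] F [ 0.1 -0.1 -0.2] rot [-3.141e+00 -1.000e-03 -3.360e-01] gap 0.40344651806955745
turn 0.0073541629315384575
side orange 271 276 218 229
35 [[280.1, 226.7], [282.1, 218.9], [275.3, 231.4], [277.3, 223.5]]
45 [[277.3, 225.1], [279.2, 217.2], [272.5, 229.7], [274.4, 221.9]]
top orange 270 280 203 218
35 [[279.4, 221.0], [278.4, 222.1], [269.4, 217.8], [268.2, 218.7]]
45 [[280.6, 217.2], [279.7, 218.2], [270.7, 213.9], [269.5, 214.8]]
```

View pics/l5.png

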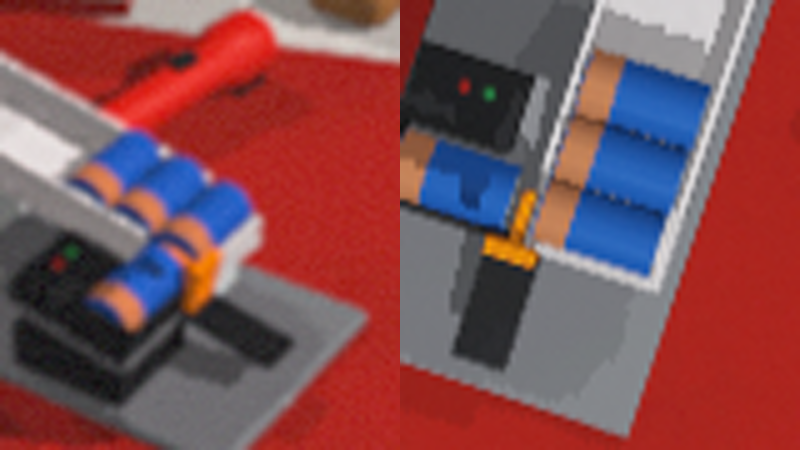

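The gate is shut: the tab's front edge is at row 218, as predicted for 45 mm. The charging cell is home, the next cell is at the stop, and the arm is clear.

```bash
python3 -c "
from cell import job;print(job.sign_off())"
```

```text
the job is handed in; nothing more can be done
None
```

The job is handed in at about 13 s: the lowest cell is home in the charging bay, the next cell has rolled down to the stop, and the gate is pushed to its end stop, all confirmed in the camera images.

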